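Open the ratchet holder on the dresser

ROBOT

A 7-joint arm with a two-finger parallel gripper is mounted at the origin on the work surface. World frame = base frame: x ahead of the robot, y to its left, z up, the work surface at z = 0. Lengths are in m, angles in rad, forces in N, time in s.
With the tool pointing down it reaches from about 0.4 to 0.75 m from the base axis. Payload 19.5 kg.
Tool frame: the origin (TCP) lies midway between the tips of the shut fingers; the grasp point (between the pads) lies behind it (bot.grip_point_offset is the z of the grasp point in the tool frame, in m); z points along the fingers, y is the direction in which the jaws open and shut (so a half turn about z gives the same grasp; the last joint's range is limited). The gripper opens to 85 mm and grips with 20 to 120 N. Pads are 22 mm wide; open, the fingers measure 114 mm over their backs; the gripper's body (76 mm by 85 mm) begins 54 mm behind the grasp point. The pads swing forward as they close: fully open they stand 13 mm farther back than shut.
Start: joints at [1.155, 0.707, -0.028, 1.485, 0.022, 0.951, -0.075], TCP at [0.21, -0.535, 0.206] pointing down, gripper open.
Joint ranges: [-2.71, 2.71], [-0.32, 2.16], [-1.57, 1.52], [0, 2.45], [-1.46, 4.6], [0, 2.02], [-2.83, 2.83]. Speed limits (rad/s): [1.89, 1.89, 2.57, 2.57, 3.01, 3.01, 3.01].

INTERFACE

Orientations are given as a unit quaternion [w, x, y, z].
In Python, from workcell import bot, viewer, nets gives the robot as it stands. The module is installed in compiled form; this text tells all that it offers.
- The arm moves only by the tool apply_moves, never from a script. Its argument "targets" is a list of rows, each a list of 5 numbers: the shift along the tool's x, y, z in m, then the turn about the tool's z in rad, then the closure, from -1 (fully open) to 1 (shut). A call has 1 to 12 rows; each row is the pose to reach, as a shift and turn from the pose measured when the call began, along the tool's axes at that moment; what a row does not reach only later rows make up. A row lasts 1/10 s, in which the tool goes at most 50 mm and 8.59 degrees, less where a joint would pass 70% of its speed; a pose out of reach is approached as far as the arm can. A call with a gripper value outside its range is refused whole. The fingers move at their own pace and stop on an object; the grip force is fixed at half the most. Time passes only in rows, so rows that repeat a pose let the fingers close. It gives the time, the measured TCP pose, the force and the opening at its end, in the units of the state.
- bot.read_state(): the state, without advancing time (a new reading comes with each control period).
- viewer.grab_frame(name): name is "side" or "top" or "wrist"; returns a dict with "color" (384x512x3 uint8, blue, green, red), "vertical_fov" (degrees; the focal length in pixels is half the picture's height over the tangent of half this angle, whatever the lens; pixels are square), "cx", "cy" (the principal point, pixels), "position" and "rotation" of the camera in the world; the wrist camera has in their place "hand_eye" (4x4, takes a point from camera to tool coordinates, whose origin is the TCP and whose axes are the flange's). Camera axes: x right, y up, looking along -z (the intrinsics and any distortion apply to the point x, -y, -z); pixel columns grow to the right and rows downward; lengths in m; the calibration is good to about 2 mm. A picture is of the moment at which its call begins: read the wrist's pose just before it. There is no depth.
- bot.job_done(): hands the job in, once; it reports no verdict.
Trained networks look in a picture, given as the dict that the camera call returned (one of the last four; its "shot" number tells which), for a name from the list of things; names that differ only in an ending like _2 or _b are one class to them, and where a whole thing is asked for, a point or a joint stands for the part that bears it (a point fixed in the world has none). Each returns a list of dicts, best first, with "conf" (0 to 1); they miss things now and then, are a little off and sometimes report something else, mostly with a low value. They report only what shows in the picture. A call takes as long as a camera call.
- nets.look_for(picture, label): "centre" ([column, row] as shares, 0 to 1, of the picture: columns of its width, rows of its height, amid what is visible of it).
The state is a dict: "t": time; "joints": joint angles; "joint_velocities": joint speeds; "joint_efforts": joint torques, N m; "position": TCP position; "orientation": TCP orientation; "ft_force": force on the tool from outside, world axes, zero at the start; "torque": the same for the moment, N m; "finger_gap": finger opening in m.
Only numpy, scipy, OpenCV 4.12 (cv2) and the standard library are available. Lean on these libraries where they do the work, as an engineer would, in place of code of your own. Each camera call takes 0.05 s, during which the arm holds its last target.

TASK

Open up the ratchet holder that keeps the sterilizer box in place: with a fingertip press down the black release pad on its sliding jaw, and keep it pressed while you push the jaw back along its bar, away from the sterilizer, all the way to the end stop. Then let go, so that the pad springs up. Do not pick anything up, and leave the sterilizer and all the other things on the dresser standing where they are.

Things in the scene. Friction and masses are not known exactly. Their poses are not given: they have to be found in the camera images.
- rail: grey F-shaped ratchet holder lying fixed on the dresser, 333 mm long. Origin on the dresser top under its steel bar (14 mm square, axis 37 mm up); y runs along the bar, x across, z up. Fixed cheek (92 mm high) at y -0.155 to -0.145; end stop block (56 mm high, 44 wide) at y 0.158 to 0.178. The jaw opens towards +y. Cheek and jaw plate span x -0.115 to 0.022
- jaw (a joint): sliding jaw's place along the bar, m: 0 = closed, 0.160 = fully back on the end stop (hard stop); starts at 0 to 0.045. At value q, along the rail's y: jaw plate (8 mm thick) -0.070+q to -0.062+q, release pad centre -0.036+q, push fin -0.010+q to -0.002+q. Slides with about 2 N friction. One-way ratchet teeth 10 mm apart under the bar block larger values unless the pad is down
- release (a joint): how far the release pad is pressed down, m: 0 = up, 0.011 = on its hard stop. Sprung: about 3 N to start, 7 N to bottom. Beyond 0.006 the pawl is clear of the teeth and the jaw can slide; let go, it springs up and locks again, so keep it pressed all the while the jaw is pushed. A finger moving along a pressed pad drags the jaw with it, so lift straight off at the end
- pad_top (a point): centre of the top of the release pad: black, ribbed, 40 mm across the bar by 44 mm along it, its top 72 mm above the dresser when up. It lies in a 52 mm gap, open at both sides, between jaw plate and push fin, which stand 20 mm above it. Rail's axes. A fingertip pressing the pad can push on the fin's inner face, 26 mm along +y from here
- fin_top (a point): middle of the top edge of the jaw's upright push fin (8 mm thick along the bar, 44 mm wide across it), 92 mm above the dresser; rail's axes. The fin's far face, 4 mm along +y, is what meets the end stop
- end_stop (a point): on the face of the end stop that the jaw meets when fully back, at its top edge, 56 mm above the dresser, over the bar; fixed
- sterilizer: white plastic sterilizer box, 80 x 68 mm, 64 mm high, small round button on its lid, standing loose between the fixed cheek and the jaw plate; origin at the centre of its underside. Leave alone
- pacifier: turquoise pacifier, 42 mm across, 34 mm high, in the tray. Leave alone
- spare_pacifier: clear pacifier of the same shape, in the tray. Leave alone
- jar: glass jar with a wooden lid, 64 mm diameter, 82 mm high, standing beyond the bar, 110 to 140 mm from it; origin under its centre. Leave alone
- ring_dish: shallow steel dish, 76 mm diameter, 18 mm high, in front of the holder. Leave alone
- lotion: off-white lotion bottle, 48 mm diameter, 120 mm high, to the left. Leave alone
- hairbrush: small wooden brush lying on the left, 160 mm long. Leave alone

How it is judged:
On the way, in this order (a step that is already met when the one before it is completed fails the run):
1. the release pad is pressed down (6 mm or more) with the jaw still forward (value of joint release above 0.006 m and value of joint jaw below 0.08 m), for 0.1 s.
2. the jaw is pushed back past 100 mm with the pad held down (value of joint release above 0.004 m and value of joint jaw above 0.1 m).
At the end, for the whole second after the job is handed in: the jaw rests within 7 mm of the end stop (joint above 0.153), the release pad is up again (below 3 mm), and every other thing stands upright within 12 mm (sterilizer), 15 mm (jar, dish) or 20 mm (the rest) of where it was (value of joint jaw above 0.153 m and value of joint release below 0.003 m and velocity of joint jaw between -0.005 and 0.005 m/s and distance of sterilizer from where it was at the start of the episode below 0.012 m and distance of each of pacifier, spare_pacifier, lotion, hairbrush from where it was at the start of the episode below 0.02 m and distance of each of jar, ring_dish from where it was at the start of the episode below 0.015 m and angle between each of sterilizer, pacifier, spare_pacifier, jar, ring_dish, lotion's own z axis and vertical below 0.15 rad); the robot touches nothing.
It fails at once if the sterilizer was moved or lifted (12 mm) (distance of sterilizer from where it was at the start of the episode above 0.012 m).
It fails at once if the jar or the steel dish was moved or lifted (15 mm) (distance of any of jar, ring_dish from where it was at the start of the episode above 0.015 m).
It fails at once if a pacifier was moved or lifted (20 mm) (distance of any of pacifier, spare_pacifier from where it was at the start of the episode above 0.02 m).
It fails at once if the lotion bottle or the brush was moved or lifted (20 mm) (distance of any of lotion, hairbrush from where it was at the start of the episode above 0.02 m).
It also fails if it takes over 32 s, if anything falls off the work surface, if the arm or the gripper's body presses on something with over 40 N, if the wrist force passes 120 N, or if a joint passes its speed limit or range.

## Working session

There is one attempt and no reset: what is moved stays moved. The work goes in short steps, Python scripts to look and compute and a tool call to move; the robot and the scene stay as the last step left them, time stands still between calls to the robot, and variables do not carry over. Pictures are saved under pics/ and viewed, and the job is handed in when it is done.

Besides the shell and the picture viewer there is one more tool, called after ">>>" as name(argument=value, ...) on one line, values as JSON. apply_moves: Moves the arm, as the interface text tells. Its arguments: {"type":"object","properties":{"targets":{"type":"array"}},"required":["targets"]}

```bash
mkdir -p pics
cat > h.py <<'E'
import numpy as np, cv2
from workcell import bot, viewer, nets
def ray(p,u,v):
    f=192/np.tan(np.radians(p["vertical_fov"])/2)
    d=np.array([(u-p["cx"])/f,-(v-p["cy"])/f,-1.0])
    R=np.array(p["rotation"])
    if R.size==4:
        from scipy.spatial.transform import Rotation as Q
        R=Q.from_quat(R[[1,2,3,0]]).as_matrix()
    return np.array(p["position"]),R@d
def atz(p,u,v,z):
    o,d=ray(p,u,v); return o+d*(z-o[2])/d[2]
E
python3 - <<'E'
from h import *
s=bot.read_state();print({k:np.round(v,3).tolist() for k,v in s.items()}, bot.grip_point_offset)
Z={'pad_top':.072,'fin_top':.092,'end_stop':.056,'jar':.04,'sterilizer':.032,'rail':.03,'ring_dish':.01,'lotion':.06,'hairbrush':.01,'jaw':.05,'pacifier':.02}
for n in ['top','side','wrist']:
    p=viewer.grab_frame(n); cv2.imwrite(f'pics/{n}0.png',p['color'])
    print(n,{k:np.round(v,3).tolist() for k,v in p.items() if k not in('color',)})
    for l in Z:
        r=nets.look_for(p,l)
        for q in r[:2]:
            u,v=q['centre'][0]*512,q['centre'][1]*384
            print(l,round(q['conf'],2),round(u),round(v), np.round(atz(p,u,v,Z[l]),3) if n!='wrist' else '')
E
```

```text
{'t': 0.0, 'joints': [1.155, 0.707, -0.028, 1.485, 0.022, 0.951, -0.076], 'joint_velocities': [-0.001, 0.0, -0.002, -0.002, 0.0, -0.0, -0.001], 'joint_efforts': [-0.001, -88.32, 1.234, -23.617, 0.017, 0.007, -0.0], 'position': [0.21, -0.535, 0.206], 'orientation': [-0.001, 0.983, 0.186, -0.0], 'ft_force': [0.457, 0.29, 0.284], 'torque': [-0.05, 0.032, -0.043], 'finger_gap': 0.085} -0.0187
top {'vertical_fov': 53.769, 'cx': 249.091, 'cy': 194.326, 'position': [0.445, -0.021, 1.474], 'rotation': [0.709, 0.027, -0.023, -0.704], 'shot': 1}
pad_top 0.56 347 213 [ 0.477 -0.376  0.072]
fin_top 0.63 226 187 [0.568 0.07  0.092]
end_stop 0.56 223 192 [0.554 0.086 0.056]
jar 0.52 224 155 [0.697 0.084 0.04 ]
sterilizer 0.75 251 202 [ 0.516 -0.022  0.032]
sterilizer 0.52 224 193 [0.549 0.084 0.032]
rail 0.68 228 189 [0.566 0.069 0.03 ]
rail 0.45 223 239 [0.376 0.083 0.03 ]
ring_dish 0.73 224 238 [0.379 0.082 0.01 ]
lotion 0.75 137 162 [0.664 0.411 0.06 ]
hairbrush 0.72 123 227 [0.417 0.471 0.01 ]
jaw 0.7 232 190 [0.561 0.052 0.05 ]
pacifier 0.48 379 218 [ 0.459 -0.512  0.02 ]
side {'vertical_fov': 52.345, 'cx': 259.733, 'cy': 186.297, 'position': [0.456, -1.114, 0.752], 'rotation': [0.867, 0.497, -0.015, -0.027], 'shot': 2}
fin_top 0.74 265 186 [0.542 0.011 0.092]
end_stop 0.61 261 198 [ 0.528 -0.009  0.056]
jar 0.61 310 186 [0.714 0.091 0.04 ]
rail 0.56 262 199 [0.535 0.026 0.03 ]
ring_dish 0.5 219 195 [0.382 0.095 0.01 ]
lotion 0.6 287 144 [0.666 0.41  0.06 ]
lotion 0.58 262 193 [0.533 0.02  0.06 ]
jaw 0.64 263 195 [0.537 0.023 0.05 ]
pacifier 0.64 253 333 [ 0.477 -0.521  0.02 ]
wrist {'vertical_fov': 62.271, 'cx': 253.705, 'cy': 191.281, 'hand_eye': [[0.0, 0.947, 0.321, 0.082], [1.0, -0.0, 0.0, 0.001], [0.0, 0.321, -0.947, -0.168], [0.0, 0.0, 0.0, 1.0]], 'shot': 3}
```

Run:
```python
import cv2
a=cv2.imread('pics/top0.png');cv2.imwrite('pics/top0c.png',cv2.resize(a[120:270,150:350],None,fx=4,fy=4,interpolation=cv2.INTER_CUBIC))
a=cv2.imread('pics/side0.png');cv2.imwrite('pics/side0c.png',cv2.resize(a[120:270,180:380],None,fx=4,fy=4,interpolation=cv2.INTER_CUBIC))
```

```text
(no output)
```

View pics/top0.png

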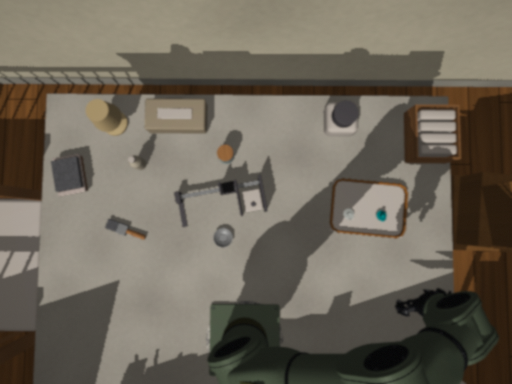

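View pics/side0.png

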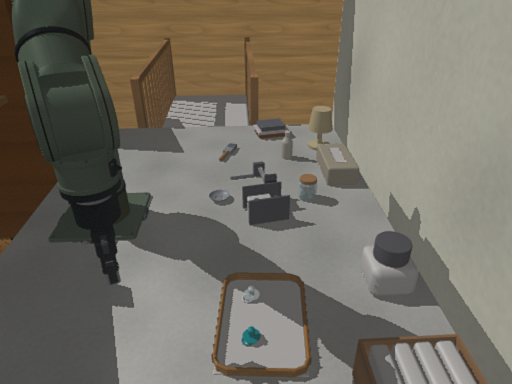

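```bash
sleep 0
```

```text
(no output)
```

View pics/top0c.png

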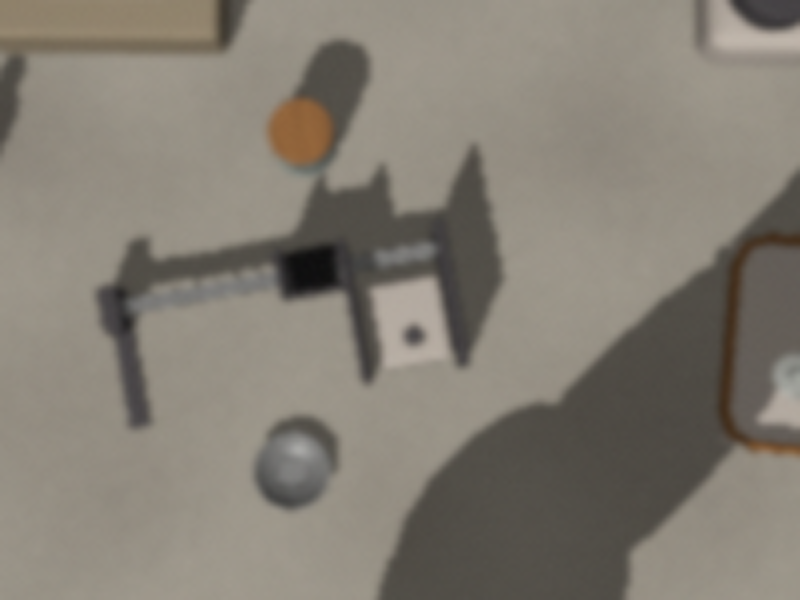

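View pics/side0c.png

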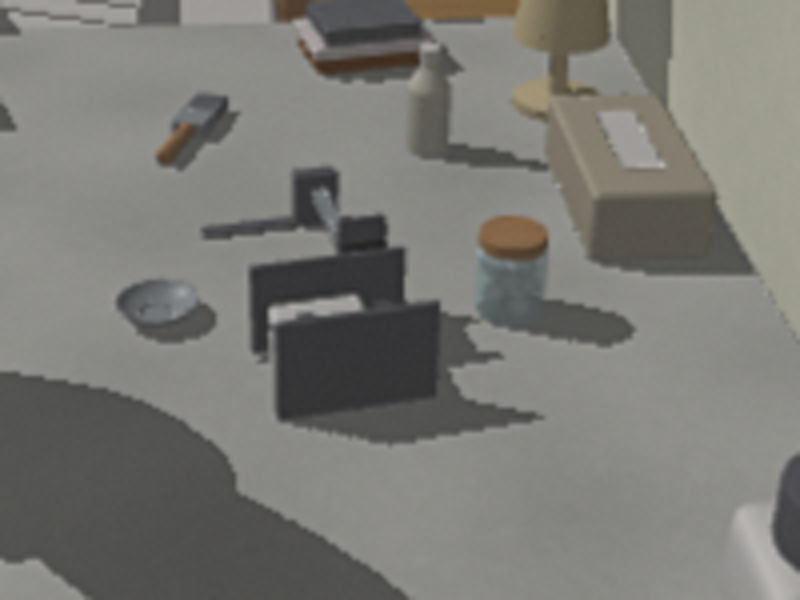

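The top view shows the rail running right to left (+y is about world +y). The black pad is near (227,187), the end stop near (179,197) and the jar near (225,153). I'll fit the rail pose to corners picked from both views.

```bash
cat > fit.py <<'E'
from h import *
from scipy.optimize import least_squares
from scipy.spatial.transform import Rotation as Q
C={'top':dict(f=192/np.tan(np.radians(53.769/2)),c=(249.091,194.326)),'side':dict(f=192/np.tan(np.radians(52.345/2)),c=(259.733,186.297))}
def setcam(n,p): C[n].update(c=(p['cx'],p['cy']),pos=np.array(p['position']),R=(lambda R:Q.from_quat(R[[1,2,3,0]]).as_matrix() if R.size==4 else R)(np.array(p['rotation'])),f=192/np.tan(np.radians(p['vertical_fov']/2)))
def proj(n,P):
    c=C[n]; d=c['R'].T@(P-c['pos']); return np.array([c['c'][0]-c['f']*d[0]/d[2]*1, c['c'][1]+c['f']*d[1]/d[2]])
def world(v,P):
    x,y,t=v[:3]; return np.array([x+np.cos(t)*P[0]-np.sin(t)*P[1],y+np.sin(t)*P[0]+np.cos(t)*P[1],P[2]])
# cam, crop px, local (x,y,z), uses q
O={'top':(150,120),'side':(180,120)}
pts=[('top',(437,212),(.022,-.150,.092),0),('top',(462,362),(-.115,-.150,.092),0),('top',(342,242),(.022,-.066,.092),1),('top',(368,380),(-.115,-.066,.092),1),
('top',(310,271),(0,-.036,.072),1),('top',(114,308),(0,.168,.056),0),
('side',(276,326),(-.115,-.155,.092),0),('side',(438,303),(.022,-.155,.092),0),('side',(281,417),(-.115,-.155,.0),0),('side',(437,386),(.022,-.155,.0),0),
('side',(250,268),(-.115,-.070,.092),1),('side',(404,249),(.022,-.070,.092),1)]
E
python3 - <<'E'
from fit import *
for n in('top','side'): setcam(n,viewer.grab_frame(n))
def res(v):
    r=[]
    for n,px,l,u in pts:
        l=np.array(l)+np.array([0,u*v[3],0]); r.append(proj(n,world(v,l))-(np.array(px)/4+O[n]))
    return np.array(r).ravel()
s=least_squares(res,[.55,.0,.1,.02],loss='soft_l1')
print(s.x,np.round(s.fun if 0 else res(s.x).reshape(-1,2),1).tolist())
for a in [(0,-.036+s.x[3],.072),(0,.158,.056),(0,-.006+s.x[3],.092)]: print(np.round(world(s.x,a),4))
E
```

```text
[0.56612616 0.09346182 0.20684065 0.00672318] [[-0.3, 0.7], [0.9, -0.2], [-0.8, -1.9], [0.0, 0.2], [0.7, -1.2], [-1.6, 0.3], [-0.2, -0.1], [0.7, -0.5], [-1.1, 1.0], [-0.2, 2.3], [-0.4, 0.1], [0.3, -0.6]]
[0.5721 0.0648 0.072 ]
[0.5337 0.2481 0.056 ]
[0.566  0.0942 0.092 ]
```

>>> apply_moves(targets=[[0.04,-0.03,0,0,1],[0.08,-0.06,0,0.02,1],[0.12,-0.09,0,0.04,1],[0.16,-0.12,0,0.06,1],[0.2,-0.15,0,0.08,1],[0.24,-0.18,0,0.1,1],[0.28,-0.215,0,0.12,1],[0.32,-0.245,0,0.14,1],[0.36,-0.275,0,0.16,1],[0.4,-0.305,0,0.16,1],[0.44,-0.335,0,0.16,1],[0.48,-0.365,0,0.16,1]])

```text
t: 3.1
position: [0.5227, -0.0207, 0.2064]
orientation: [-0.0, 0.994, 0.107, 0.0]
ft_force: [1.0, -1.0, 0.5]
finger_gap: 0.0001
```

Run:
```python
from h import *
p=viewer.grab_frame('wrist');cv2.imwrite('pics/w1.png',p['color'])
```

```text
(no output)
```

View pics/w1.png

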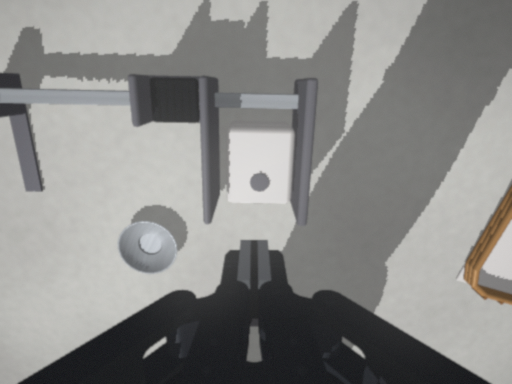

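Run:
```python
import cv2
a=cv2.imread('pics/w1.png');b=cv2.resize(a[60:260,0:330],None,fx=2.4,fy=2.4,interpolation=cv2.INTER_CUBIC);cv2.imwrite('pics/w1c.png',b)
b=cv2.resize(a[60:160,120:330],None,fx=3.8,fy=3.8,interpolation=cv2.INTER_CUBIC);cv2.imwrite('pics/w1d.png',cv2.convertScaleAbs(b,alpha=1.7,beta=10))
```

```text
(no output)
```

View pics/w1c.png

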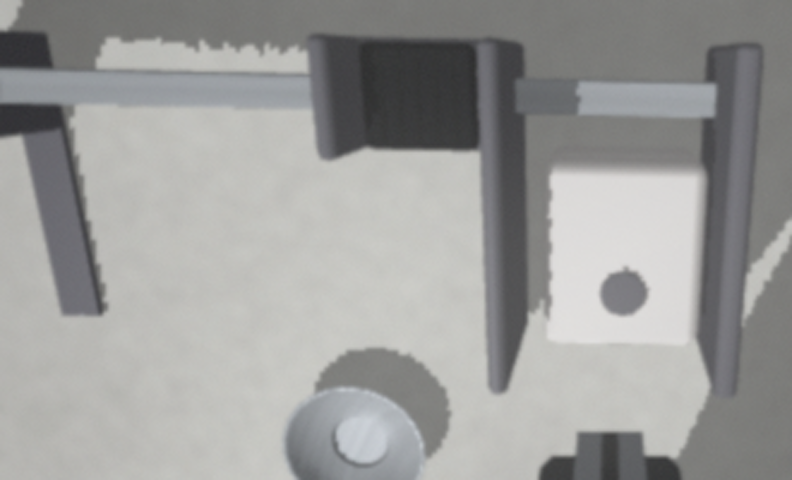

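View pics/w1d.png

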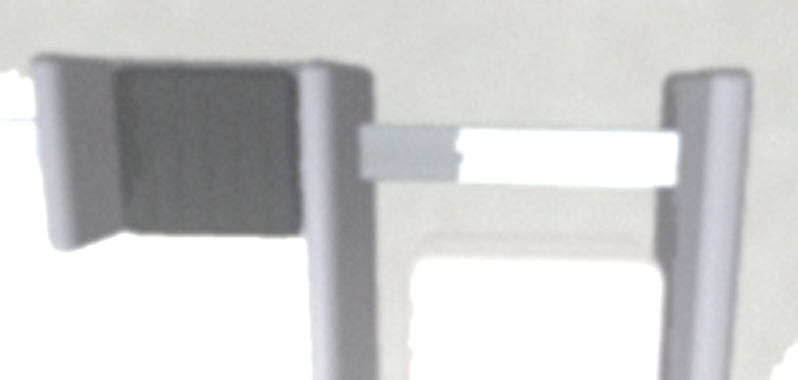

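```bash
cat > fw.py <<'E'
from fit import *
def wcam(p,s):
    H=np.array(p['hand_eye']);o=np.array(s['orientation']);R=Q.from_quat(o[[1,2,3,0]]).as_matrix()
    C['wrist']=dict(R=R@H[:3,:3],pos=R@H[:3,3]+np.array(s['position']),c=(p['cx'],p['cy']),f=192/np.tan(np.radians(p['vertical_fov']/2)))
E
python3 - <<'E'
from fw import *
s=bot.read_state();print(np.round(s['position'],4),np.round(s['orientation'],4));p=viewer.grab_frame('wrist');wcam(p,s)
for n in('top','side'): setcam(n,viewer.grab_frame(n))
A=lambda x,y:(120+x/3.8,60+y/3.8)
B=lambda x,y:(x/2.4,60+y/2.4)
W=[(A(46,58),(.022,-.006,.092),1),(A(66,246),(-.022,-.006,.092),1),(A(317,61),(.022,-.066,.092),1),(A(732,74),(.022,-.15,.092),0),
(B(499,390),(-.115,-.066,.092),1),(B(725,394),(-.115,-.15,.092),0),(A(122,234),(-.02,-.014,.072),1),(A(120,70),(.02,-.014,.072),1)]
def res(v,only=None):
    r=[]
    for px,l,u in W:
        l=np.array(l)+np.array([0,u*v[3],0]); r.append(proj('wrist',world(v,l))-np.array(px))
    if only is None:
      for n,px,l,u in pts:
        l=np.array(l)+np.array([0,u*v[3],0]); r.append(proj(n,world(v,l))-(np.array(px)/4+O[n]))
    return np.array(r).ravel()
for o in (1,None):
    f=least_squares(res,[.56,.09,.2,.02],kwargs=dict(only=o),loss='soft_l1');v=f.x
    print(v,np.round(res(v,o).reshape(-1,2),1).tolist())
    for a in [(0,-.036+v[3],.072),(0,.158,.056),(0,-.006+v[3],.092)]: print(np.round(world(v,a),4))
E
```

```text
[ 0.5259 -0.0125  0.2058] [-0.0021  0.9938  0.1108  0.0011]
[0.56962452 0.10039633 0.20156432 0.00686736] [[-0.1, -1.3], [-0.3, 2.6], [0.6, -0.5], [0.4, -1.5], [0.2, 3.1], [-0.4, 3.4], [0.8, 1.1], [-2.2, -1.2]]
[0.5755 0.0719 0.072 ]
[0.538  0.2552 0.056 ]
[0.5695 0.1012 0.092 ]
[0.56920532 0.09987985 0.20132417 0.00718334] [[0.1, -0.7], [-0.1, 3.2], [0.8, 0.1], [0.8, -0.8], [0.3, 3.6], [-0.1, 3.9], [1.0, 1.6], [-2.1, -0.6], [-2.0, 0.1], [-1.0, -0.8], [-2.6, -2.7], [-2.0, -0.5], [-1.2, -2.0], [-3.3, -0.7], [0.4, -1.3], [1.1, -1.5], [-0.5, -0.3], [0.3, 1.2], [0.3, -1.1], [0.9, -1.6]]
[0.575  0.0716 0.072 ]
[0.5376 0.2547 0.056 ]
[0.569 0.101 0.092]
```

```bash
python3 - <<'E'
from fw import *
s=dict(position=[.5227,-.0207,.2064],orientation=[0,.994,.107,0]);p=viewer.grab_frame('wrist');wcam(p,s);cv2.imwrite('pics/w2.png',p['color'])
s2=bot.read_state();print(s2['t'],np.round(s2['position'],4),np.round(s2['orientation'],4))
for n in('top','side'): setcam(n,viewer.grab_frame(n))
A=lambda x,y:(120+x/3.8,60+y/3.8)
B=lambda x,y:(x/2.4,60+y/2.4)
W=[(A(46,58),(.022,-.006,.092),1),(A(66,246),(-.022,-.006,.092),1),(A(317,61),(.022,-.066,.092),1),(A(732,74),(.022,-.15,.092),0),
(B(499,390),(-.115,-.066,.092),1),(B(725,394),(-.115,-.15,.092),0),(A(122,234),(-.02,-.014,.072),1),(A(120,70),(.02,-.014,.072),1)]
def res(v,only=None):
    r=[]
    for px,l,u in W:
        l=np.array(l)+np.array([0,u*v[3],0]); r.append(proj('wrist',world(v,l))-np.array(px))
    if only is None:
      for n,px,l,u in pts:
        l=np.array(l)+np.array([0,u*v[3],0]); r.append(proj(n,world(v,l))-(np.array(px)/4+O[n]))
    return np.array(r).ravel()
for o in (1,None):
    f=least_squares(res,[.56,.09,.2,.02],kwargs=dict(only=o),loss='soft_l1');v=f.x
    print(v,np.round(res(v,o).reshape(-1,2),1).tolist())
    for a in [(0,-.036+v[3],.072),(0,.158,.056),(0,-.006+v[3],.092)]: print(np.round(world(v,a),4))
wcam(p,s2)
print([np.round(proj('wrist',world(v,a)),1).tolist() for a in [(0,-.036+v[3],.072),(.022,-.006+v[3],.092),(-.115,-.15,.092),(.022,-.15,.092)]])
E
python3 - <<'E'
import cv2
a=cv2.imread('pics/w2.png');cv2.imwrite('pics/w2c.png',cv2.resize(a[50:250,0:360],None,fx=2.2,fy=2.2,interpolation=cv2.INTER_CUBIC))
E
```

```text
3.35 [ 0.5217 -0.0233  0.2061] [ 2.000e-04  9.943e-01  1.067e-01 -2.000e-04]
[0.56706464 0.09120265 0.19373079 0.00698363] [[-0.2, -1.3], [-0.3, 2.7], [0.6, -0.5], [0.4, -1.5], [0.3, 2.9], [-0.5, 3.1], [0.8, 1.0], [-2.3, -1.3]]
[0.5727 0.0627 0.072 ]
[0.5366 0.2462 0.056 ]
[0.5669 0.0922 0.092 ]
[0.56694428 0.09145413 0.196778   0.0068283 ] [[-0.4, -1.2], [-0.4, 2.7], [0.4, -0.6], [0.0, -2.0], [0.5, 2.8], [-0.3, 2.7], [0.7, 1.1], [-2.5, -1.2], [0.3, 0.9], [1.2, 0.0], [-0.2, -2.0], [0.3, 0.2], [1.2, -1.3], [-1.1, -0.3], [-0.5, 0.1], [0.6, -0.0], [-1.3, 1.2], [-0.3, 2.7], [-0.4, 0.2], [0.4, -0.3]]
[0.5726 0.0628 0.072 ]
[0.5361 0.2464 0.056 ]
[0.5668 0.0923 0.092 ]
[[172.2, 99.1], [128.5, 72.1], [299.5, 225.4], [310.0, 75.4]]
```

View pics/w2c.png

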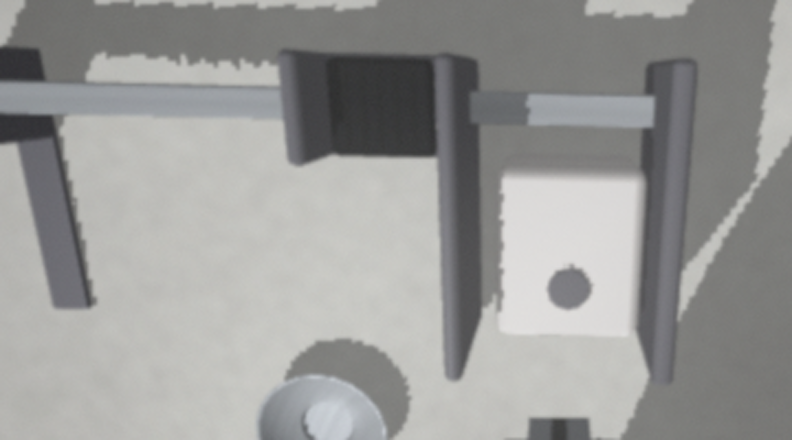

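The wrist view agrees with the fit: pad centre at about (0.5725, 0.063), yaw 0.197, jaw q about 7 mm. I'll move above the pad.

>>> apply_moves(targets=[[0.03,-0.035,0,0.01,1],[0.06,-0.07,0,0.015,1],[0.068,-0.077,0.03,0.015,1],[0.068,-0.077,0.06,0.015,1],[0.068,-0.077,0.08,0.015,1],[0.068,-0.077,0.08,0.015,1],[0.068,-0.077,0.08,0.015,1],[0.068,-0.077,0.08,0.015,1]])

```text
t: 4.25
position: [0.5724, 0.0652, 0.1277]
orientation: [0.0, 0.995, 0.098, 0.001]
ft_force: [-0.4, 0.5, 0.0]
finger_gap: 0.0002
```

Run:
```python
from fw import *
s=bot.read_state();p=viewer.grab_frame('wrist');wcam(p,s);cv2.imwrite('pics/w3.png',cv2.resize(p['color'],None,fx=1.5,fy=1.5))
print(s['t'],np.round(s['position'],4),np.round(s['orientation'],4),np.round(s['joints'],2))
v=[.5669,.0915,.1968,.0068]
print([np.round(1.5*proj('wrist',world(v,a))).tolist() for a in [(0,-.036+v[3],.072),(.022,-.006+v[3],.092),(-.022,-.006+v[3],.092),(.022,-.066+v[3],.092)]])
```

```text
4.25 [0.5724 0.0652 0.1277] [1.000e-04 9.952e-01 9.810e-02 9.000e-04] [-0.23  0.81  0.13  1.58 -0.14  0.75 -1.42]
[[383.0, 299.0], [316.0, 268.0], [320.0, 357.0], [451.0, 268.0]]
```

View pics/w3.png

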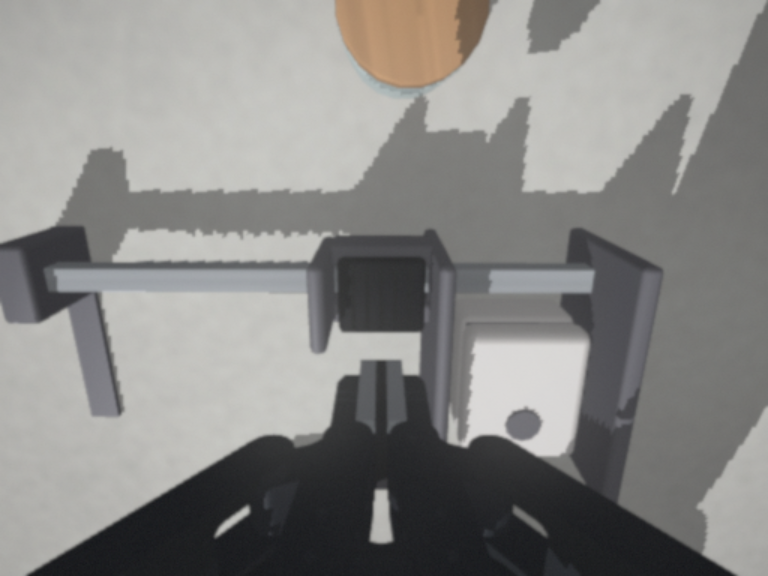

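Pad predicted at (383,299) and seen at (381,294), so the position is good. I'll press down.

>>> apply_moves(targets=[[0,0,0.02,0,1],[0,0,0.04,0,1],[0,0,0.05,0,1],[0,0,0.056,0,1],[0,0,0.06,0,1],[0,0,0.064,0,1],[0,0,0.066,0,1],[0,0,0.067,0,1],[0,0,0.067,0,1],[0,0,0.067,0,1]])

```text
t: 5.3
position: [0.5726, 0.0653, 0.0608]
orientation: [0.0, 0.995, 0.098, 0.001]
ft_force: [0.3, 0.4, 0.3]
finger_gap: -0.0001
```

Run:
```python
from fw import *
s=bot.read_state();p=viewer.grab_frame('wrist');cv2.imwrite('pics/w4.png',cv2.resize(p['color'],None,fx=1.5,fy=1.5))
print(s['t'],np.round(s['position'],4),np.round(s['ft_force'],2),np.round(s['torque'],2))
p=viewer.grab_frame('side');cv2.imwrite('pics/s4.png',cv2.resize(p['color'][120:270,180:380],None,fx=4,fy=4,interpolation=cv2.INTER_CUBIC))
s=bot.read_state();print(s['t'],np.round(s['position'],4),np.round(s['ft_force'],2))
```

```text
5.3 [0.5726 0.0653 0.0608] [0.28 0.36 0.28] [-0.02  0.02 -0.  ]
5.4 [0.5725 0.0653 0.0608] [0.46 0.82 0.35]
```

View pics/w4.png

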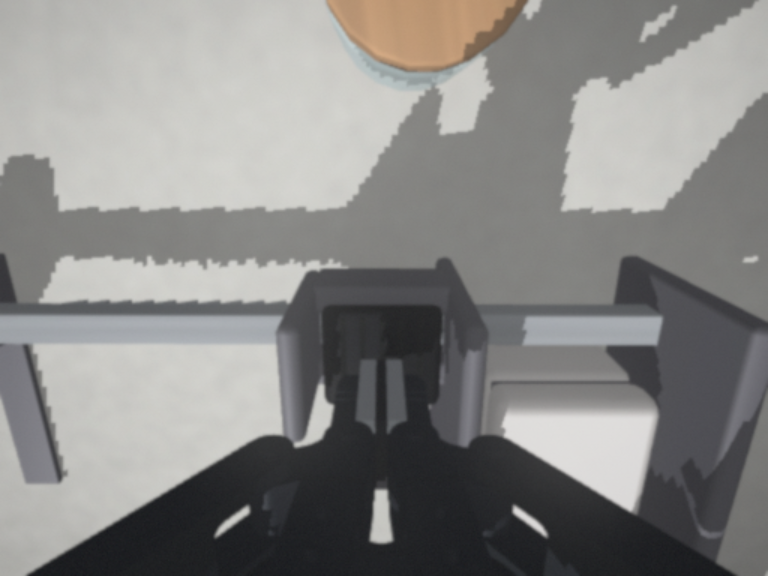

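View pics/s4.png

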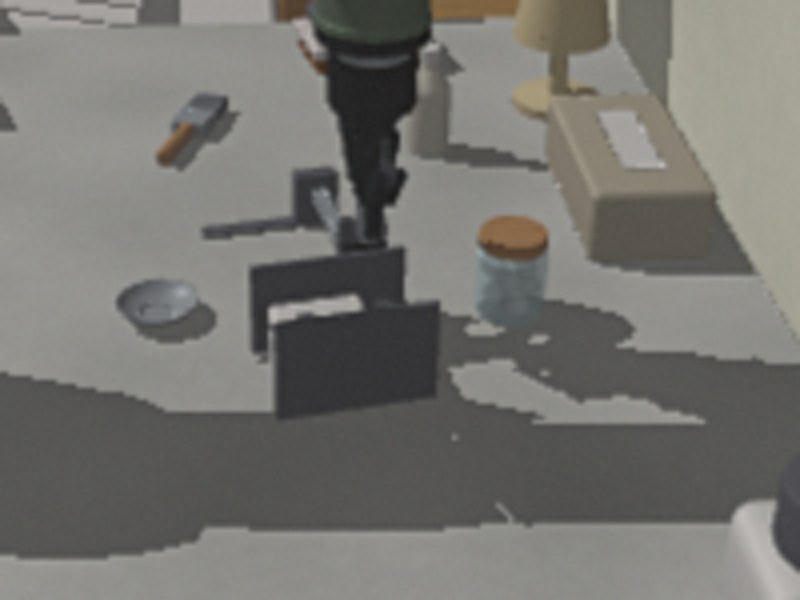

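>>> apply_moves(targets=[[0,0,0.001,0,1],[0,0,0.002,0,1],[0,0,0.003,0,1],[0,0,0.003,0,1]])

```text
t: 5.8
position: [0.5725, 0.0653, 0.0576]
orientation: [0.0, 0.995, 0.098, 0.001]
ft_force: [-0.2, 0.4, -0.3]
finger_gap: -0.0
```

Run:
```python
from fw import *
s=bot.read_state();p=viewer.grab_frame('wrist');wcam(p,s);cv2.imwrite('pics/w5.png',cv2.resize(p['color'][180:310,170:340],None,fx=4.5,fy=4.5,interpolation=cv2.INTER_CUBIC))
a=cv2.convertScaleAbs(cv2.imread('pics/w5.png'),alpha=3,beta=0);cv2.imwrite('pics/w5.png',a)
v=[.5669,.0915,.1968,.0068]
P=lambda w:np.round((proj('wrist',w)-[170,180])*4.5).tolist()
R=Q.from_quat(np.array(s['orientation'])[[1,2,3,0]]).as_matrix();t=np.array(s['position'])
print('tcp',P(t),'front corners',P(t+R@[.011,.008,0]),P(t+R@[.011,-.008,0]),'tip z-10',P(t+R@[.011,0,-.01]))
for z in(.072,.061): print('pad',z,[P(world(v,(a,b-.036+v[3],z))) for a,b in((.02,.022),(.02,-.022),(-.02,.022),(-.02,-.022))])
```

```text
tcp [369.0, 233.0] front corners [432.0, 155.0] [306.0, 155.0] tip z-10 [368.0, 187.0]
pad 0.072 [[198.0, 134.0], [579.0, 134.0], [211.0, 433.0], [565.0, 433.0]]
pad 0.061 [[209.0, 100.0], [567.0, 100.0], [220.0, 385.0], [554.0, 385.0]]
```

View pics/w5.png

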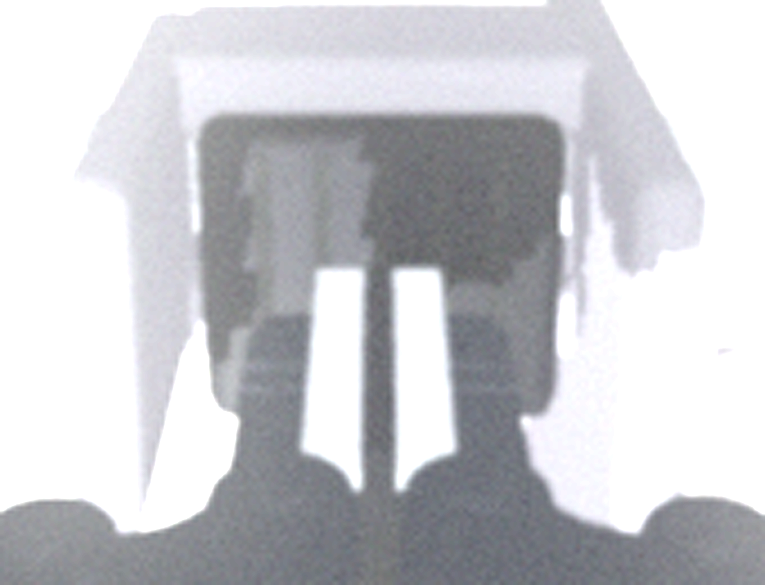

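Run:
```python
from fw import *
p=viewer.grab_frame('wrist');v=[.5669,.0915,.1968,.0068]
for nm,pos in (('w3',[.5724,.0652,.1277]),('w4',[.5726,.0653,.0608])):
    wcam(p,dict(position=pos,orientation=[1e-4,.9952,.0981,.0009]))
    for z in(.072,.066,.061): print(nm,z,[np.round(1.5*proj('wrist',world(v,(a,b-.036+v[3],z)))).tolist() for a,b in((.02,.022),(.02,-.022),(-.02,.022),(-.02,-.022))])
    print('fin ends', [np.round(1.5*proj('wrist',world(v,(a,b+v[3],.092)))).tolist() for a,b in((.022,-.002),(.022,-.07),(-.022,-.002))])
a=cv2.imread('pics/w3.png')[200:460,230:500];cv2.imwrite('pics/w3c.png',cv2.convertScaleAbs(cv2.resize(a,None,fx=2.2,fy=2.2),alpha=2.5))
a=cv2.imread('pics/w4.png')[230:490,230:530];cv2.imwrite('pics/w4c.png',cv2.convertScaleAbs(cv2.resize(a,None,fx=2.2,fy=2.2),alpha=2.5))
```

```text
w3 0.072 [[338.0, 260.0], [429.0, 260.0], [340.0, 336.0], [426.0, 336.0]]
w3 0.066 [[339.0, 257.0], [427.0, 257.0], [341.0, 331.0], [425.0, 331.0]]
w3 0.061 [[340.0, 254.0], [426.0, 254.0], [342.0, 327.0], [424.0, 327.0]]
fin ends [[307.0, 268.0], [460.0, 268.0], [312.0, 357.0]]
w4 0.072 [[322.0, 311.0], [447.0, 311.0], [326.0, 410.0], [442.0, 410.0]]
w4 0.066 [[324.0, 305.0], [445.0, 305.0], [328.0, 401.0], [440.0, 401.0]]
w4 0.061 [[325.0, 301.0], [443.0, 301.0], [329.0, 394.0], [439.0, 394.0]]
fin ends [[276.0, 329.0], [494.0, 329.0], [285.0, 448.0]]
```

View pics/w3c.png

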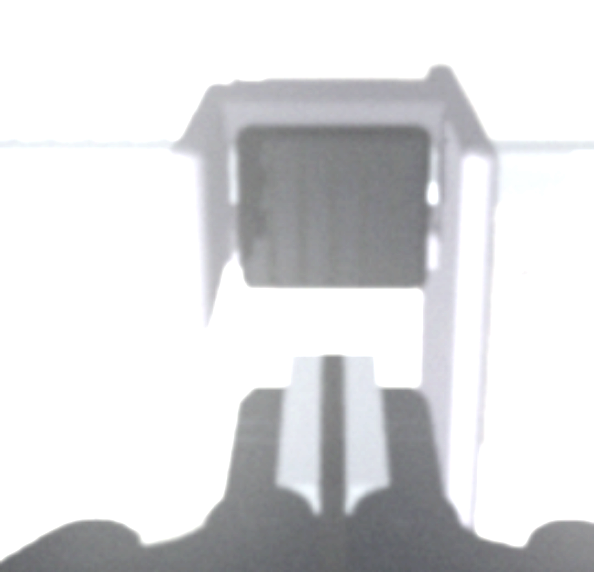

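View pics/w4c.png

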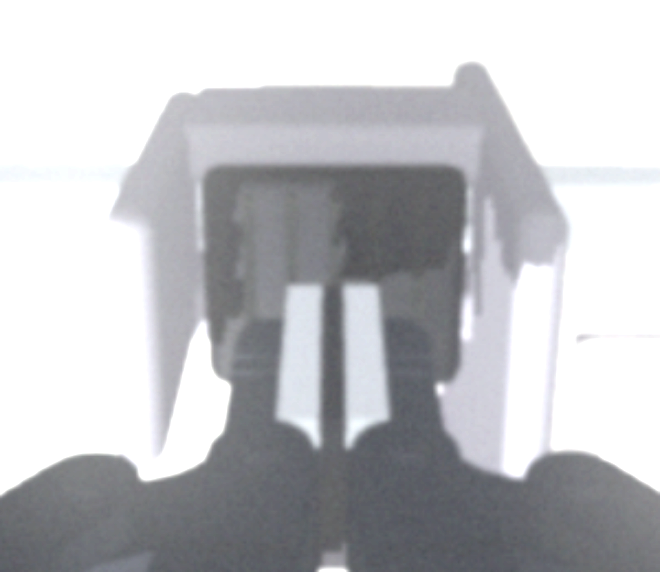

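The image scale and the shadow of the finger both put the real fingertip about 19 mm above the pad. That means the tip is higher than the stated TCP. I'll descend in small steps and watch the force.

>>> apply_moves(targets=[[0,0,0.003,0,1],[0,0,0.006,0,1],[0,0,0.009,0,1],[0,0,0.012,0,1],[0,0,0.012,0,1]])

```text
t: 6.4
position: [0.5725, 0.0653, 0.0454]
orientation: [0.0, 0.995, 0.098, 0.001]
ft_force: [-0.5, -0.3, 2.8]
finger_gap: -0.0002
```

>>> apply_moves(targets=[[0,0,0.002,0,1],[0,0,0.003,0,1],[0,0,0.003,0,1]])

```text
t: 6.7
position: [0.5725, 0.0653, 0.0424]
orientation: [0.0, 0.995, 0.098, 0.001]
ft_force: [-1.5, -0.6, 4.6]
finger_gap: -0.0003
```

>>> apply_moves(targets=[[0,0,0.002,0,1],[0,0,0.003,0,1],[0,0,0.003,0,1]])

```text
t: 7.0
position: [0.5726, 0.0652, 0.0393]
orientation: [0.0, 0.995, 0.098, 0.001]
ft_force: [-0.8, 0.2, 4.8]
finger_gap: -0.0001
```

Contact came at z about 0.046, and the force is climbing along the pad's spring curve.

>>> apply_moves(targets=[[0,0,0.002,0,1],[0,0,0.004,0,1],[0,0,0.004,0,1]])

```text
t: 7.3
position: [0.5727, 0.0652, 0.0358]
orientation: [0.0, 0.995, 0.098, 0.001]
ft_force: [-3.8, 0.2, 14.1]
finger_gap: 0.0004
```

>>> apply_moves(targets=[[0,0,0.001,0,1],[0,0,0.002,0,1],[0,0,0.002,0,1]])

```text
t: 7.6
position: [0.573, 0.065, 0.0353]
orientation: [0.0, 0.995, 0.098, 0.002]
ft_force: [-9.3, -1.5, 35.4]
finger_gap: -0.0003
```

The pad bottomed out at z about 0.036. I'll ease off slightly and start pushing along tool −y.

>>> apply_moves(targets=[[0,0,-0.001,0,1],[0,-0.005,-0.001,0,1],[0,-0.01,-0.001,0,1],[0,-0.015,-0.001,0,1],[0,-0.02,-0.001,0,1],[0,-0.025,-0.001,0,1],[0,-0.03,-0.001,0,1],[0,-0.035,-0.001,0,1],[0,-0.04,-0.001,0,1],[0,-0.04,-0.001,0,1]])

```text
t: 8.6
position: [0.5651, 0.1049, 0.0364]
orientation: [-0.0, 0.995, 0.098, 0.002]
ft_force: [-2.3, 1.4, 6.6]
finger_gap: -0.0
```

Run:
```python
from fw import *
p=viewer.grab_frame('wrist');cv2.imwrite('pics/w6.png',cv2.convertScaleAbs(cv2.resize(p['color'],None,fx=1.5,fy=1.5),alpha=1.8))
s=bot.read_state();print(s['t'],np.round(s['position'],4),np.round(s['ft_force'],2))
```

```text
8.65 [0.5651 0.1048 0.0364] [-1.96  1.51  5.7 ]
```

View pics/w6.png

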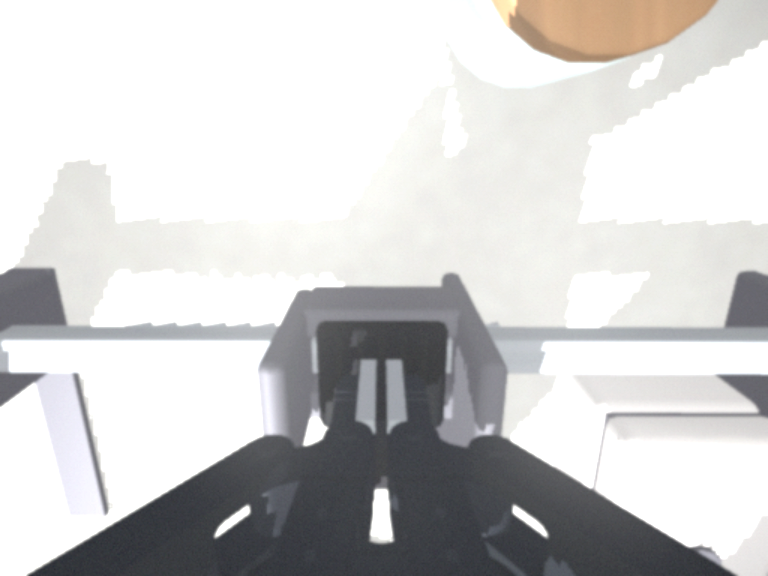

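The jaw is following the finger and the plate is now well clear of the sterilizer. I'll keep going.

>>> apply_moves(targets=[[0,-0.006,0,0,1],[0,-0.012,0,0,1],[0,-0.018,0,0,1],[0,-0.024,0,0,1],[0,-0.03,0,0,1],[0,-0.036,0,0,1],[0,-0.042,0,0,1],[0,-0.048,0,0,1],[0,-0.054,0,0,1],[0,-0.06,0,0,1],[0,-0.066,0,0,1],[0,-0.066,0,0,1]])

```text
t: 9.85
position: [0.5522, 0.1704, 0.0365]
orientation: [-0.0, 0.995, 0.099, 0.002]
ft_force: [-0.5, 1.8, 6.3]
finger_gap: -0.0001
```

>>> apply_moves(targets=[[0,-0.005,0,0,1],[0,-0.01,0,0,1],[0,-0.015,0,0,1],[0,-0.02,0,0,1],[0,-0.025,0,0,1],[0,-0.03,0,0,1],[0,-0.035,0,0,1],[0,-0.038,0,0,1],[0,-0.038,0,0,1]])

```text
t: 10.75
position: [0.5448, 0.208, 0.0366]
orientation: [-0.0, 0.995, 0.099, 0.002]
ft_force: [-0.8, 1.5, 6.5]
finger_gap: 0.0003
```

Run:
```python
from fw import *
p=viewer.grab_frame('wrist');cv2.imwrite('pics/w7.png',cv2.convertScaleAbs(cv2.resize(p['color'],None,fx=1.5,fy=1.5),alpha=1.8))
s=bot.read_state();print(s['t'],np.round(s['position'],4),np.round(s['ft_force'],2))
```

```text
10.8 [0.5448 0.2081 0.0366] [-1.7   1.75  6.17]
```

View pics/w7.png

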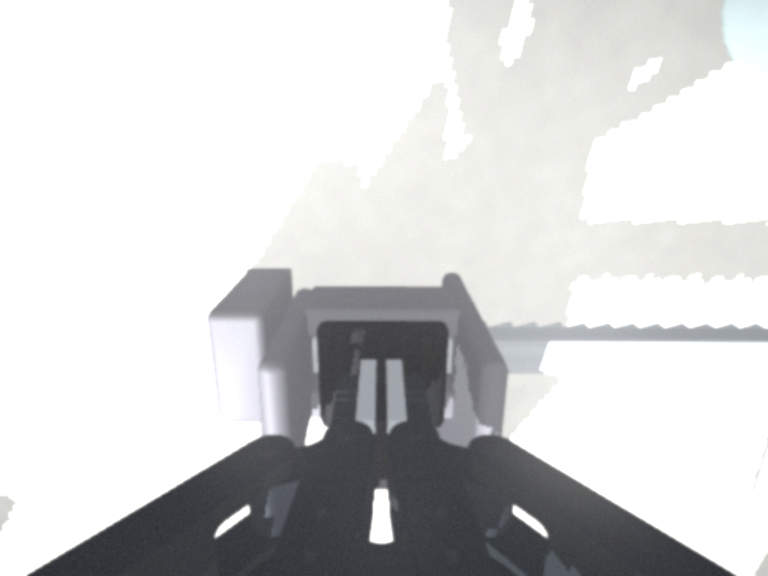

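>>> apply_moves(targets=[[0,-0.003,0,0,1],[0,-0.006,0,0,1],[0,-0.009,0,0,1],[0,-0.012,0,0,1],[0,-0.012,0,0,1]])

```text
t: 11.3
position: [0.5428, 0.2199, 0.0368]
orientation: [-0.0, 0.995, 0.099, 0.002]
ft_force: [-0.1, -0.4, 5.7]
finger_gap: -0.0001
```

Run:
```python
from fw import *
p=viewer.grab_frame('wrist');cv2.imwrite('pics/w8.png',cv2.convertScaleAbs(cv2.resize(p['color'],None,fx=1.5,fy=1.5),alpha=1.8))
s=bot.read_state();print(s['t'],np.round(s['position'],4),np.round(s['ft_force'],2))
```

```text
11.35 [0.5428 0.2199 0.0368] [ 0.73 -0.01  5.93]
```

View pics/w8.png

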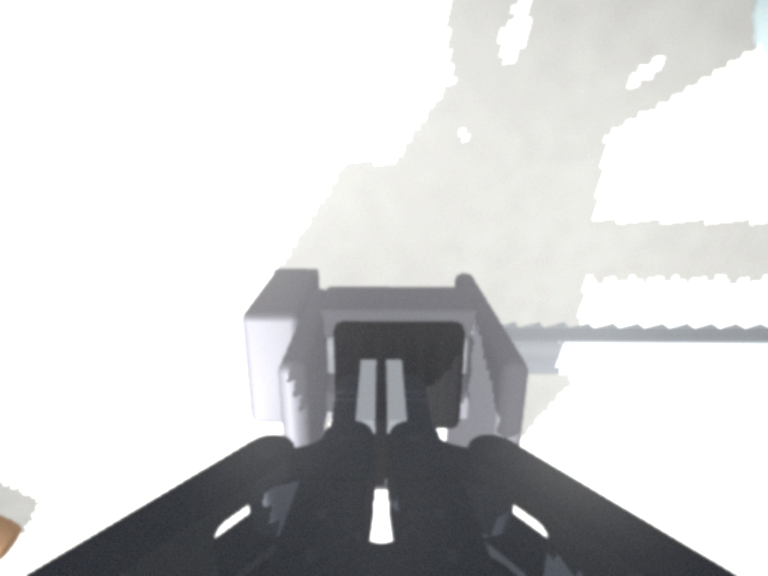

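The finger slid about 6 mm on the pad while the jaw stayed put against the end stop. I'll lift straight off.

>>> apply_moves(targets=[[0,0,-0.004,0,1],[0,0,-0.009,0,1],[0,0,-0.015,0,1],[0,0,-0.025,0,1],[0,0,-0.045,0,1],[0,0,-0.075,0,1],[0,0,-0.11,0,1],[0,0,-0.15,0,1],[0,0,-0.15,0,1]])

```text
t: 12.25
position: [0.5437, 0.2201, 0.192]
orientation: [-0.001, 0.995, 0.099, 0.006]
ft_force: [0.5, -0.2, -0.8]
finger_gap: 0.0007
```

Run:
```python
from fw import *
s=bot.read_state();print(s['t'],np.round(s['position'],4),np.round(s['ft_force'],2))
p=viewer.grab_frame('wrist');wcam(p,s);a=cv2.convertScaleAbs(cv2.resize(p['color'],None,fx=1.5,fy=1.5),alpha=1.5);cv2.imwrite('pics/w9.png',a)
v=[.5669,.0915,.1968,.160]
for z in(.072,.061): print([np.round(1.5*proj('wrist',world(v,(a,b-.036+v[3],z)))).tolist() for a,b in((.02,.022),(.02,-.022),(-.02,.022),(-.02,-.022))])
p=viewer.grab_frame('side');cv2.imwrite('pics/s9.png',cv2.resize(p['color'][120:270,180:380],None,fx=4,fy=4,interpolation=cv2.INTER_CUBIC))
```

```text
12.25 [0.5437 0.2201 0.192 ] [ 0.55 -0.19 -0.77]
[[354.0, 237.0], [426.0, 238.0], [355.0, 299.0], [424.0, 299.0]]
[[355.0, 234.0], [424.0, 234.0], [356.0, 293.0], [423.0, 293.0]]
```

View pics/w9.png

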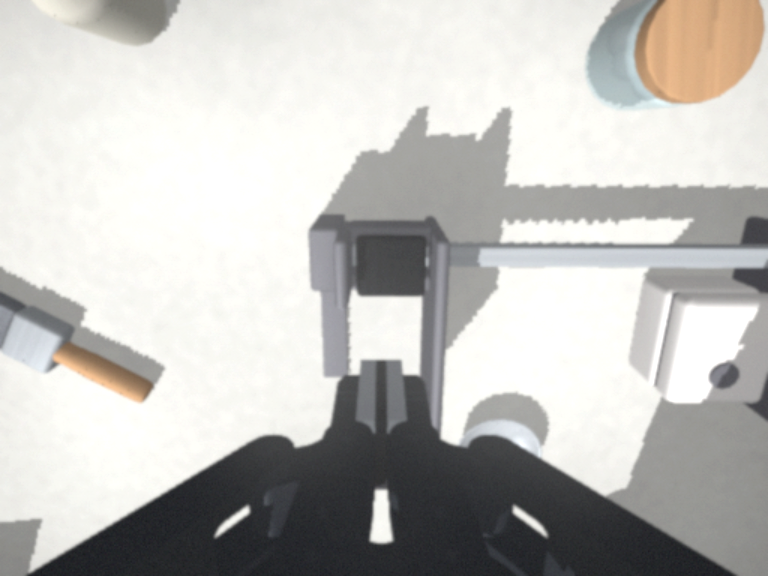

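View pics/s9.png

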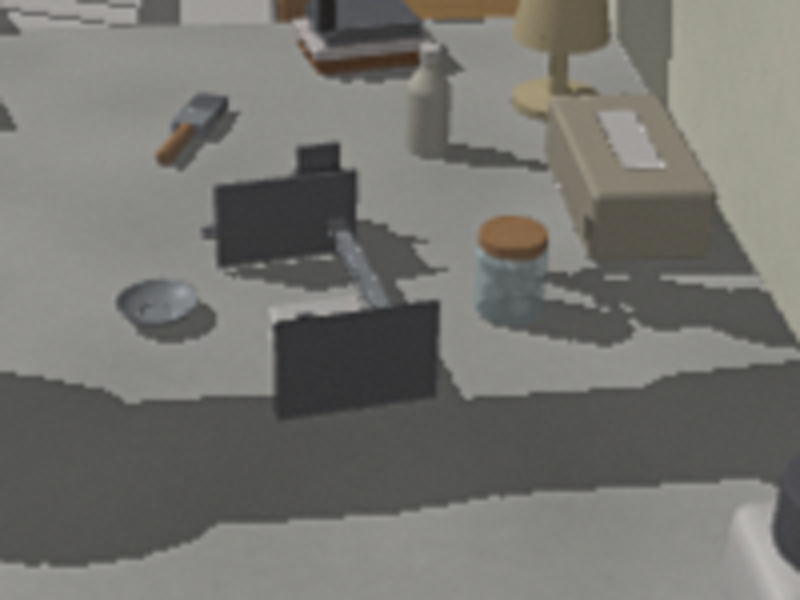

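The pad shows at columns 357–426 against 354–426 predicted for q = 160 mm, the fin is against the stop, and nothing else has moved.

```bash
python3 -c "
from workcell import bot
print(bot.job_done(), bot.read_state()['t'])"
```

```text
the job is handed in; nothing more can be done
the job is handed in; nothing more can be done
```

I pressed the release pad down with the shut fingertips and pushed the jaw back about 153 mm to the end stop with the pad held down. Then I lifted straight off and handed the job in at about 12.3 s. `job_done()` gave no verdict, so what follows is from my own last checks.

**Checks after lifting off:**
- **Jaw position:** it is at the end stop. The pad shows within about 3 px (1.5x picture) of where it should be for 160 mm, and the fin stands against the stop. During the last few millimetres of the push the finger slid on the pad while the jaw stayed put.
- **Pad up:** the force on the tool dropped to about zero once clear. I judged the pad to be up from that and from the picture; its image size cannot clearly tell the up height from the pressed one.
- **Other things:** in the last side and wrist pictures the sterilizer, jar, dish, lotion and brush stand upright where they were. The pacifier tray was outside the last pictures I viewed, and the arm did not go near it after the start.

**What disagreed:**
- **Fingertip height:** the stated TCP did not match the contact. The pad should have been met at TCP z 0.072 m, but first contact came at about 0.046 m, so the real tips sat about 26 mm behind the TCP. I found the contact by force in small steps; the press peaked at about 35 N on the pad's hard stop.
- **Wrist camera fit:** one early fit came out about 9 mm off because I paired an old picture with a newer arm pose. I corrected it before moving onto the pad.

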